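# Load the filter slider into the illuminator

## Robot

A 6-joint arm with a two-finger parallel gripper is mounted at the origin on the work surface. World frame = base frame: x ahead of the robot, y to its left, z up, the work surface at z = 0. Lengths are in m, angles in degrees, forces in N, time in s.
With the tool pointing down it reaches from about 0.4 to 0.825 m from the base axis. Payload 7 kg.
Tool frame: the origin (TCP) lies midway between the tips of the shut fingers; the grasp point (between the pads) lies r.grip_depth behind it (r.grip_depth is the distance from the TCP to the grasp point, in m); z points along the fingers, y is the direction in which the jaws open and shut (so a half turn about z gives the same grasp; the last joint's range is limited). The gripper opens to 88 mm and grips with 3 to 60 N. Pads are 19 mm wide; open, the fingers measure 130 mm over their backs; the gripper's body (78 mm by 193 mm) begins 47 mm behind the grasp point.
Start: joints at [-50.701, 20.546, 0.682, 0, -70.136, -16.507], TCP at [0.261, -0.622, 0.227] pointing down, gripper open.
Joint ranges: [-176.03, 176.03], [-82.01, 121.73], [-58.28, 71.71], [-173.87, 95.51], [-174.79, -0.11], [-173.66, 173.66]. Speed limits (degrees/s): [136.94, 136.94, 172.46, 180, 180, 180].

## Interface

Orientations are given as [roll, pitch, yaw] about the fixed x, y, z axes, in that order (R = Rz(yaw) Ry(pitch) Rx(roll)).
In Python, from plant import r, imaging, close_job gives the robot as it stands.
- The arm moves only by the tool step_arm, never from a script. Its argument "commands" is a list of rows, each a list of 2 entries, a list of its own where there are three numbers: the shift along the tool's x, y, z in mm, then the turn about the tool's z in degrees. In form: [[[x, y, z], twist], ...]. A call has 1 to 20 rows; each row shifts and turns the commanded pose from where the row before left it, along the tool's axes as they then stand; what a row does not reach is not made up. A row lasts 1/8 s, in which the tool goes at most 62.5 mm and 10.7 degrees, less where a joint would pass 70% of its speed; a pose out of reach is approached as far as the arm can. A call with a gripper value outside its range is refused whole. "gripper" is the closure, from 0 (fully open) to 1 (shut), set as the call begins (left out, the last holds). The fingers move at their own pace and stop on an object; "grip_force" is the grip in N (left out, the last holds). Time passes only in rows, so rows that do not move let the fingers close. It gives the time, the measured TCP pose, the force and the opening at its end, in the units of the state.
- r.get_state(): the state, without advancing time (a new reading comes with each control period).
- imaging.capture(name): name is "side" or "top"; returns a dict with "img" (480x640x3 uint8, red, green, blue), "z_map" (480x640 float32, m along the optical axis (not along the pixel's ray), 0 where there is no reading), "vfov" (degrees; the focal length in pixels is half the picture's height over the tangent of half this angle, whatever the lens; pixels are square), "cx", "cy" (the principal point, pixels), "extrinsics" (4x4, takes a point from camera to world coordinates). Camera axes: x right, y down, z forward; pixel columns grow to the right and rows downward; lengths in m; the calibration is good to about 2 mm. A picture is of the moment at which its call begins.
- close_job(): hands the job in, once; it reports no verdict.
The state is a dict: "time_s": time; "joints": joint angles; "qd": joint speeds; "joint_torque": joint torques, N m; "tcp_pos": TCP position; "eef_rot": TCP orientation; "contact_force": force on the tool from outside, world axes, zero at the start; "moment": the same for the moment, N m; "gripper_width": finger opening in m.
Only numpy, scipy, OpenCV 4.12 (cv2) and the standard library are available. Lean on these libraries where they do the work, as an engineer would, in place of code of your own. Each camera call takes 0.05 s, during which the arm holds its last target.

## Task

Take the long filter slider out of the storage dock and push it nose first into the slot of the illuminator until you feel it rest against the hidden stop inside, pressing gently and never ramming it. Leave it there fully home, let go of it, and leave the short slider and everything else on the bench where it is.

Things in the scene. Friction and masses are not known exactly. Their poses are not given: they have to be found in the camera images.
- long_slider_grip (a point): Long aluminium filter slider (loose, 80-150 g, 3 windows): bar 150 long, 28 wide, 12 mm thick; on top of its rear end an upright fin, 26 mm along the bar, 14 thick, 44 high, with a cross plate (4 thick, 30 wide, 44 high) on the fin's front end. This point: fin centre, 34 mm above the bar's underside, 137 behind the nose, 13 behind the plate. Axes: x along the bar to the nose, y across, z up.
- long_slider_nose (a point): Nose end of the long slider, at the level of the bar's underside, on its centre line; axes as for the fin. The last 6 mm of the nose is stepped down to 22 mm wide and 7 mm high. The nose goes into the slot; the fin stays outside.
- slot_mouth (a point): Middle of the bottom edge of the slot's mouth in the white illuminator (fixed). Axes: x horizontally into the slot, y across it, z up. The slot is 31 mm wide and 15 mm high; its floor is 30 mm above the bench. A sill level with that floor sticks out 50 mm in front of the mouth, with two lips 6 mm high, 35 mm apart. The slider's underside lies on sill and slot floor.
- illuminator: White illuminator (fixed), origin on the bench below the slot mouth, x into the slot. Housing round the slot 90 mm wide, 60 mm high; lamp house 120 wide, 145 mm high from 130 mm behind the mouth. The hidden stop is 50 to 90 mm in from the mouth, different each time: a rubber buffer that gives 2.5 N per mm for 4 mm, then solid.
- dock: Black storage dock (fixed), 160 by 180 mm, 8 mm thick, origin under its centre, x along its two lanes. The lanes are 80 mm apart (at y = +40 and -40 mm), each between two ribs 6 mm high. The sliders lie on it side by side, noses towards its +x, and lift straight up; which slider is in which lane changes.
- short_slider_grip (a point): Centre of the grip fin of the short slider (loose, leave it alone): as the long one but 110 mm long with one window; it lies in the other lane of the dock.
- oil_bottle: Small amber oil bottle, 30 mm across, 60 mm high, origin under its centre. Leave alone.
- adapter_ring: Dark steel ring, 52 mm across, 12 mm high, origin under its centre. Leave alone.
- dust_cap: Black disc, 34 mm across, 14 mm high, origin under its centre. Leave alone.

How it is judged (in metres and radians):
On the way, in this order (a step that is already met when the one before it is completed fails the run):
1. the long slider's nose is in the slot, at least 15 mm past the mouth (x of long_slider_grip in the frame of slot_mouth above -0.122 m and z of long_slider_grip in the frame of slot_mouth below 0.04 m and angle between the x axis of long_slider_grip and the x axis of slot_mouth, either way round below 0.12 rad and y of long_slider_grip in the frame of slot_mouth between -0.015 and 0.015 m), for 0.1 s.
2. the slider has been pressed against the hidden stop with at least 1.5 N (contact force between long_slider and stop above 1.5 N), for 0.05 s.
At the end, for the whole second after the job is handed in: The long slider lies in the slot, nose first and in line with it (within 0.1 rad), its nose within 2.5 mm of the hidden stop's buffer, released and at rest; everything else is where it was (x of long_slider_grip in the frame of stop above -0.1395 m and z of long_slider_grip in the frame of slot_mouth below 0.038 m and angle between the x axis of long_slider_grip and the x axis of slot_mouth, either way round below 0.1 rad and contact force between the fingers and long_slider below 0.05 N and linear speed of long_slider below 0.01 m/s); the robot touches nothing.
It fails at once if the slider is rammed: more than 25 N between it and the stop (contact force between long_slider and stop above 25 N).
It fails at once if more than 30 N between the slider and the illuminator (contact force between long_slider and illuminator above 30 N).
It fails at once if the short slider or another bystander is moved more than 20 mm (distance of any of short_slider_grip, oil_bottle, objective, duster, slide_box, adapter_ring, dust_cap from where it was at the start of the episode above 0.02 m).
It also fails if it takes over 54 s, if anything falls off the work surface, if the arm or the gripper's body presses on something with over 40 N, if the wrist force passes 120 N, or if a joint passes its speed limit or range.

## Working session

There is one attempt and no reset: what is moved stays moved. The work goes in short steps, Python scripts to look and compute and a tool call to move; the robot and the scene stay as the last step left them, time stands still between calls to the robot, and variables do not carry over. Pictures are saved under pics/ and viewed, and the job is handed in when it is done.

Besides the shell and the picture viewer there is one more tool, called by a JSON object that holds its "op" and its "data", one argument or row to a line. step_arm: Moves the arm, as the interface text tells. Its arguments: {"type":"object","properties":{"commands":{"type":"array","items":{"type":"array"}},"gripper":{"type":"number"},"grip_force":{"type":"number"}},"required":["commands"]}

```bash
ls; mkdir -p pics; python3 - <<'E'
from plant import r, imaging
import cv2,numpy as np
print(r.get_state(), r.grip_depth)
for n in("top","side"):
    c=imaging.capture(n); cv2.imwrite(f"pics/{n}0.png",c["img"][:,:,::-1]); np.savez(f"{n}0.npz",**c)
    print(n,c["vfov"],c["cx"],c["cy"],c["extrinsics"].round(4).tolist(),(c["z_map"]>0).mean())
E
```

```text
pics
{'time_s': 0.0, 'joints': array([-5.07002327e+01,  2.05921390e+01,  6.34089514e-01, -1.93541395e-02,
       -7.01357762e+01, -1.65066322e+01]), 'qd': array([ 0.02956154,  0.02177846,  0.01859638, -0.04334315,  0.12415051,
       -0.04576698]), 'joint_torque': array([ 1.50246509e-03, -5.82718742e+01,  2.93056619e+01,  6.99717075e+00,
        6.89963999e-03, -1.65563106e-04]), 'tcp_pos': array([ 0.2612797 , -0.6218553 ,  0.22561955]), 'eef_rot': array([ 1.79904871e+02, -9.21660234e-03, -1.57213449e+02]), 'contact_force': array([0.00442988, 0.9183584 , 0.3169259 ]), 'moment': array([-0.02421745, -0.00666934, -0.04339153]), 'gripper_width': 0.08785482262172367} 0.0188
top 48.64765659964911 309.5739136785952 242.55729872953606 [[0.0152, -0.9886, 0.1501, 0.4407], [-0.9993, -0.0202, -0.0318, -0.0523], [0.0345, -0.1495, -0.9882, 0.9557], [0.0, 0.0, 0.0, 1.0]] 0.9960481770833334
side 47.77985659471805 319.9886884079696 236.27295952893184 [[-0.968, -0.1834, 0.1715, 0.4644], [-0.2511, 0.7042, -0.6641, 0.4797], [0.0011, -0.6859, -0.7277, 0.6565], [0.0, 0.0, 0.0, 1.0]] 0.996083984375
```

View pics/top0.png

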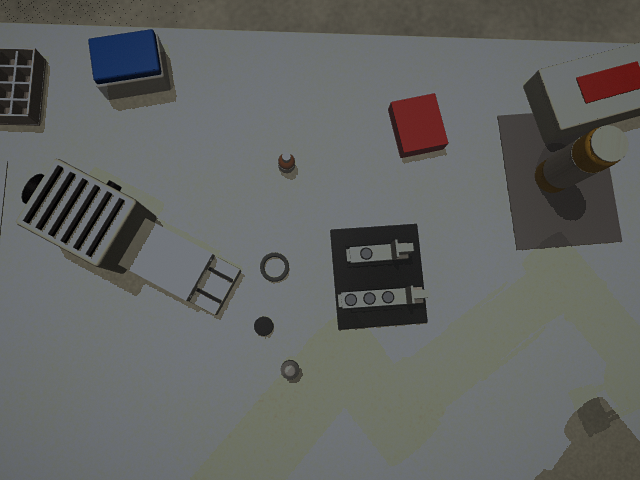

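View pics/side0.png

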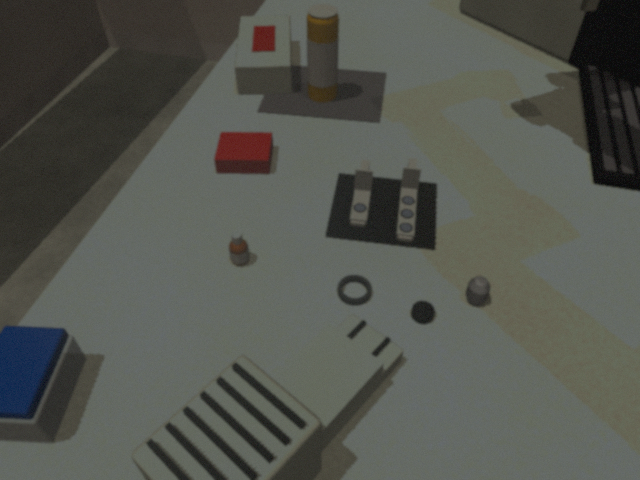

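The long slider is in the lower lane of the top view: nose at about (340,300), fin at about (420,293). The slot lips are near (213,285) and open to the right and down. Next I'll zoom in to take measurements.

```bash
cat > h.py <<'E'
import numpy as np,cv2
def load(n): return dict(np.load(n+".npz"))
def K(c):
    f=240/np.tan(np.radians(float(c["vfov"])/2)); return f
def plane(c,uv,z):
    uv=np.atleast_2d(np.asarray(uv,float)); f=K(c); E=c["extrinsics"]
    d=np.c_[(uv[:,0]-c["cx"])/f,(uv[:,1]-c["cy"])/f,np.ones(len(uv))]@E[:3,:3].T
    o=E[:3,3]; return o+d*((z-o[2])/d[:,2])[:,None]
def proj(c,P):
    E=c["extrinsics"]; q=(np.atleast_2d(P)-E[:3,3])@E[:3,:3]; f=K(c)
    return np.c_[q[:,0]/q[:,2]*f+c["cx"],q[:,1]/q[:,2]*f+c["cy"]]
def cloud(c):
    f=K(c); v,u=np.mgrid[:480,:640]; z=c["z_map"]
    p=np.stack([(u-c["cx"])/f*z,(v-c["cy"])/f*z,z],-1)
    return p@c["extrinsics"][:3,:3].T+c["extrinsics"][:3,3]
def zoom(c,box,k,name):
    x0,y0,x1,y1=box; a=c["img"][y0:y1,x0:x1,::-1]
    a=cv2.resize(np.clip(a.astype(float)*1.6,0,255).astype(np.uint8),None,fx=k,fy=k,interpolation=cv2.INTER_CUBIC); cv2.imwrite(name,a)
E
python3 - <<'E'
from h import *
c=load("top0"); zoom(c,(325,220,435,335),6,"pics/z1.png"); zoom(c,(110,200,260,330),5,"pics/z2.png")
P=cloud(c)
for u,v in [(380,320),(380,275),(370,298),(410,297),(220,270),(214,285),(160,265),(100,420),(200,283),(236,285),(213,297)]: print(u,v,P[v,u].round(4))
E
```

```text
380 320 [ 0.4481 -0.2098  0.0092]
380 275 [ 0.528  -0.2101  0.0096]
370 298 [ 0.486  -0.1903  0.0213]
410 297 [ 0.4873 -0.2539  0.0539]
220 270 [0.5296 0.073  0.0313]
214 285 [0.5036 0.0827 0.0282]
160 265 [0.5331 0.1689 0.0629]
100 420 [ 0.2713  0.2712 -0.0003]
200 283 [0.5063 0.1062 0.0328]
236 285 [5.062e-01 4.760e-02 4.000e-04]
213 297 [0.4824 0.0823 0.0369]
```

View pics/z1.png

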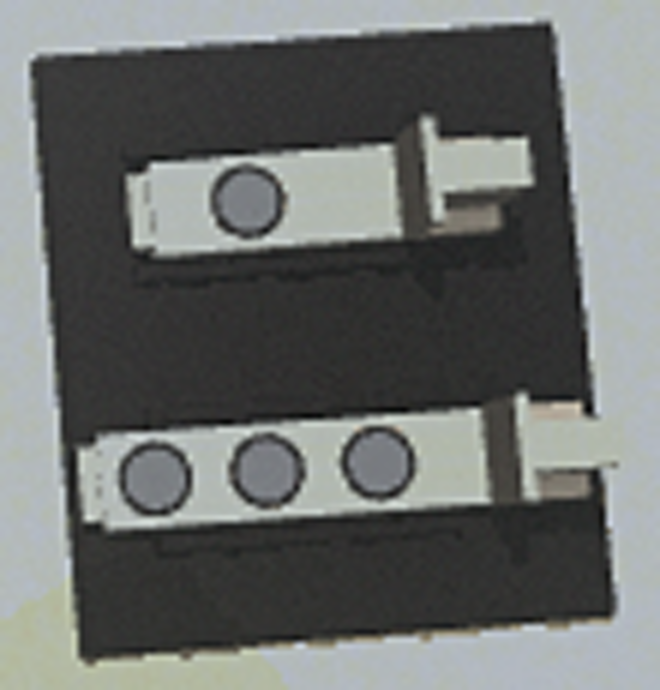

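View pics/z2.png

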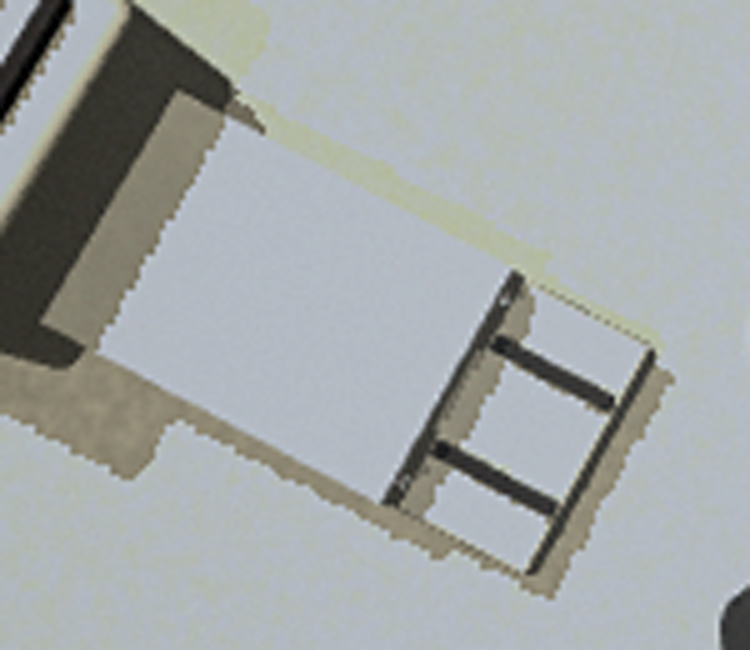

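```bash
cat > m.py <<'E'
from h import *
c=load("top0")
def T(pts,k,x0,y0,z): 
    p=(np.array(pts,float)+.5)/k-.5+[x0,y0]; return plane(c,p,z)
def show(n,P): print(n,P.round(4).tolist(), 'len',np.linalg.norm(P[1]-P[0]).round(4),'ang',np.degrees(np.arctan2(*(P[1]-P[0])[[1,0]])).round(2))
Z=lambda pts,z:T(pts,5,110,200,z)
H=Z([(510,272),(385,503)],.06);show('hous front top',H)
show('hous side L',Z([(510,272),(230,118)],.06)); show('hous side R',Z([(385,503),(97,350)],.06))
S=Z([(650,350),(528,573)],.03);show('sill front',S)
A=Z([(497,345),(612,403)],.036);show('lipA',A)
B=Z([(440,450),(553,508)],.036);show('lipB',B)
print('mids',H.mean(0),S.mean(0),((A+B)/2).round(4))
Z=lambda pts,z:T(pts,6,325,220,z)
zb=.02; print('bar')
show('edge up',Z([(97,436),(485,408)],zb)); show('edge lo',Z([(107,532),(520,503)],zb))
show('step (144mm)',Z([(97,436),(107,532)],zb))
show('nose (z 7)',Z([(78,447),(85,523)],.015))
show('fin top plate',Z([(520,393),(529,500)],.052)); 
show('fin top',Z([(527,419),(622,417)],.052));show('fin rear',Z([(615,418),(618,466)],.052))
show('win c',Z([(156,478),(379,462)],zb))
show('dock L',Z([(32,58),(85,660)],.008));show('dock R',Z([(550,22),(612,613)],.008))
P=cloud(c)
for n,b in (('fin top',(417,292,424,296)),('bar',(370,300,400,303)),('dock',(340,270,400,285)),('house',(150,250,180,270)),('sill',(212,282,218,288))):
    print(n,np.median(P[b[1]:b[3],b[0]:b[2]].reshape(-1,3),0).round(4))
E
python3 m.py
```

```text
hous front top [[0.5537, 0.0843, 0.06], [0.4753, 0.1224, 0.06]] len 0.0871 ang 154.08
hous side L [[0.5537, 0.0843, 0.06], [0.6046, 0.1811, 0.06]] len 0.1094 ang 62.29
hous side R [[0.4753, 0.1224, 0.06], [0.5247, 0.2207, 0.06]] len 0.1099 ang 63.33
sill front [[0.5311, 0.0392, 0.03], [0.4534, 0.0783, 0.03]] len 0.0869 ang 153.29
lipA [[0.5312, 0.0913, 0.036], [0.5119, 0.051, 0.036]] len 0.0447 ang -115.63
lipB [[0.4947, 0.1092, 0.036], [0.4755, 0.0698, 0.036]] len 0.0438 ang -115.94
mids [0.51452776 0.10335269 0.06      ] [0.49223072 0.05874057 0.03      ] [[0.513  0.1003 0.036 ]
 [0.4937 0.0604 0.036 ]]
bar
edge up [[0.4953, -0.1387, 0.02], [0.5055, -0.2535, 0.02]] len 0.1153 ang -84.91
edge lo [[0.4674, -0.1418, 0.02], [0.4778, -0.2635, 0.02]] len 0.1222 ang -85.1
step (144mm) [[0.4953, -0.1387, 0.02], [0.4674, -0.1418, 0.02]] len 0.0281 ang -173.65
nose (z 7) [[0.4923, -0.1336, 0.015], [0.47, -0.1358, 0.015]] len 0.0223 ang -174.28
fin top plate [[0.5078, -0.2567, 0.052], [0.4774, -0.2589, 0.052]] len 0.0304 ang -175.92
fin top [[0.5004, -0.2586, 0.052], [0.5014, -0.286, 0.052]] len 0.0273 ang -87.81
fin rear [[0.5011, -0.2839, 0.052], [0.4875, -0.2846, 0.052]] len 0.0137 ang -177.42
win c [[0.4833, -0.1561, 0.02], [0.4891, -0.2219, 0.02]] len 0.066 ang -84.97
dock L [[0.6098, -0.1194, 0.008], [0.4302, -0.1367, 0.008]] len 0.1804 ang -174.49
dock R [[0.6243, -0.2774, 0.008], [0.4463, -0.2933, 0.008]] len 0.1787 ang -174.91
fin top [ 0.493  -0.2681  0.0651]
bar [ 0.4812 -0.2158  0.0213]
dock [ 0.5241 -0.1909  0.0088]
house [0.5424 0.1625 0.0607]
sill [0.5044 0.0817 0.0306]
```

```bash
cat > m2.py <<'E'
from h import *
def lips(c,box,zl=.036,name=None,thr=60):
    x0,y0,x1,y1=box; g=cv2.cvtColor(c["img"],cv2.COLOR_RGB2GRAY)[y0:y1,x0:x1]
    g=cv2.resize(g,None,fx=5,fy=5,interpolation=cv2.INTER_CUBIC)
    m=(g<thr).astype(np.uint8)
    if name: cv2.imwrite(name,m*255)
    return m
if __name__=="__main__":
    for n,b in(("top0",(185,245,250,325)),("side0",(320,305,420,375))):
        c=load(n); m=lips(c,b,name=f"pics/lip_{n}.png"); zoom(c,b,6,f"pics/zl_{n}.png")
E
python3 m2.py; python3 -c "
import cv2,numpy as np
L=[cv2.resize(cv2.imread('pics/'+f),(400,400)) for f in('lip_top0.png','zl_side0.png')];cv2.imwrite('pics/lipc.png',np.hstack(L))"
```

```text
(no output)
```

View pics/lipc.png

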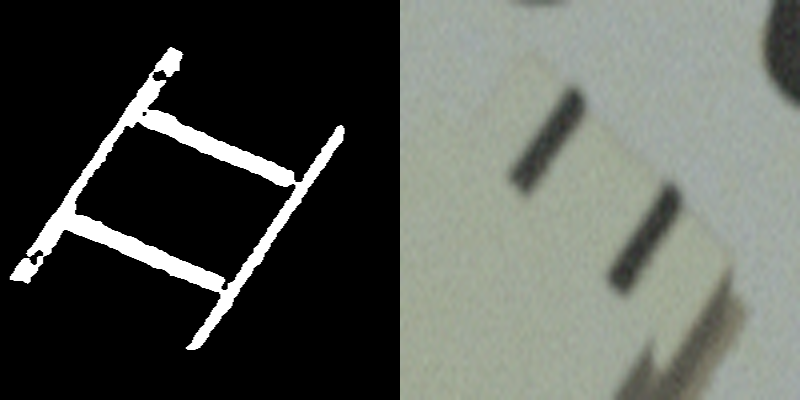

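View pics/zl_side0.png

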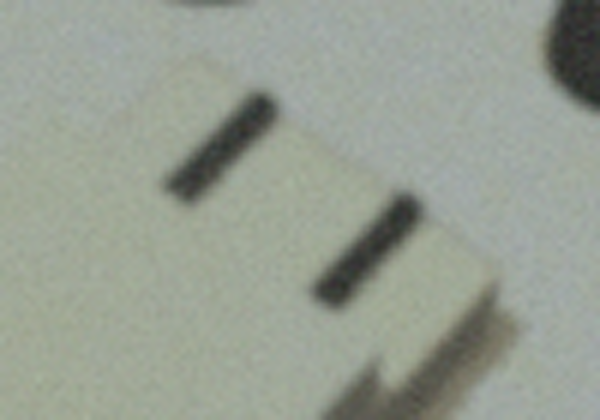

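```bash
cat > m3.py <<'E'
from h import *
def liplines(c,lines,zl,thr=70):
    g=255-cv2.cvtColor(c["img"],cv2.COLOR_RGB2GRAY).astype(float)
    out=[]
    for a,b in lines:
        a,b=np.array(a,float),np.array(b,float); d=(b-a)/np.linalg.norm(b-a); n=np.array([-d[1],d[0]]); pts=[]
        for t in np.linspace(0,1,40):
            s=np.arange(-4,4.01,.1); q=a+t*(b-a)+s[:,None]*n
            v=cv2.remap(g.astype(np.float32),q[:,0].astype(np.float32)[None],q[:,1].astype(np.float32)[None],cv2.INTER_LINEAR)[0]
            w=np.clip(v-(v.min()+v.max())/2,0,None); pts.append(a+t*(b-a)+n*(w*s).sum()/w.sum())
        P=plane(c,pts,zl); vx,vy,x,y=cv2.fitLine(P[:,:2].astype(np.float32),cv2.DIST_HUBER,0,1e-4,1e-4).ravel()
        if vy<0: vx,vy=-vx,-vy
        out.append((np.degrees(np.arctan2(vy,vx)),x,y))
    return out
if __name__=="__main__":
    t=lambda X,Y,k,x0,y0:((X+.5)/k-.5+x0,(Y+.5)/k-.5+y0)
    L={"top0":[[t(520,357,5,110,200),t(596,396,5,110,200)],[t(465,463,5,110,200),t(537,500,5,110,200)]],
       "side0":[[t(190,183,6,320,305),t(254,107,6,320,305)],[t(336,290,6,320,305),t(400,212,6,320,305)]]}
    for n in L:
        o=liplines(load(n),L[n],.035); print(n,np.round(o,4).tolist())
        h=np.radians(np.mean([a[0] for a in o])); nn=np.array([-np.sin(h),np.cos(h)])
        l=[nn@a[1:] for a in o]; print('heading',np.degrees(h),'sep',l[1]-l[0],'centre offset',np.mean(l), 'x at y=.08', [(np.mean(l)-nn[1]*y)/nn[0] for y in (.06,.1)])
E
python3 m3.py
python3 - <<'E'
from h import *
c=load("side0"); zoom(c,(325,150,445,250),6,"pics/z3.png")
P=cloud(c); t=load("top0")
# mouth candidates and predicted slider pts in side view
h=np.radians(95);g=np.array([.4812,-.1347])
for d,z in((0,.008),(137,.064),(124,.064),(150,.064)): print(d,proj(c,np.r_[g-d/1000*np.array([np.cos(h),np.sin(h)]),z]).round(1))
E
```

```text
top0 [[63.77899932861328, 0.5203999876976013, 0.06930000334978104], [62.768001556396484, 0.48429998755455017, 0.08860000222921371]]
heading 63.273537 sep 0.040878177 centre offset -0.41313997 x at y=.08 [np.float32(0.49276948), np.float32(0.51291054)]
side0 [[62.64059829711914, 0.5199000239372253, 0.06960000097751617], [62.83620071411133, 0.4814000129699707, 0.08420000225305557]]
heading 62.73842 sep 0.040961564 centre offset -0.40980548 x at y=.08 [np.float32(0.49193004), np.float32(0.5125416)]
0 [[404.3 241.8]]
137 [[412.8 162.2]]
124 [[412.4 167. ]]
150 [[413.1 157.6]]
```

View pics/z3.png

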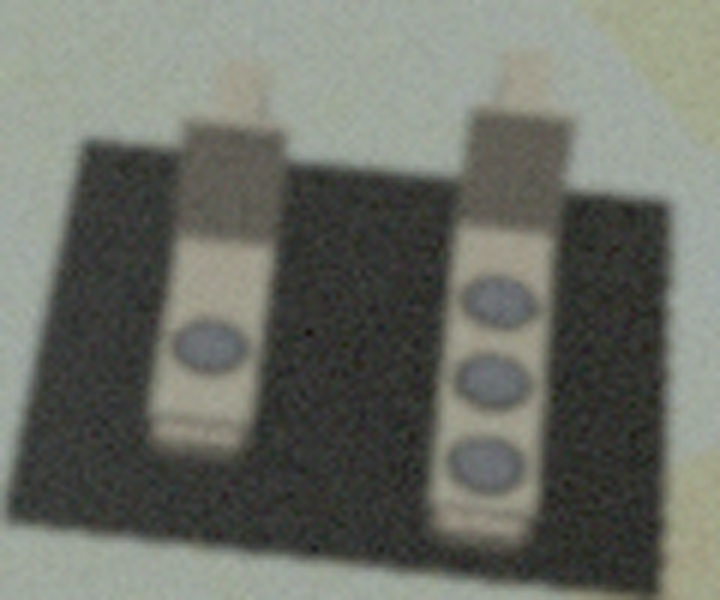

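{"op": "step_arm", "data": {
  "commands": [
    [[0,0,0],-10.3],
    [[0,0,0],-10.3],
    [[0,0,0],-10.3],
    [[0,0,0],-10.3],
    [[0,0,0],-10.3],
    [[0,0,0],-10.3],
    [[0,0,0],-10.4],
    [[0,0,0],0],
    [[0,0,0],0]
  ],
  "gripper": 0.5,
  "grip_force": 25
}}

```text
time_s: 1.23
tcp_pos: [0.2614, -0.6222, 0.2263]
eef_rot: [180.0, 0.0, -85.2]
contact_force: [-0.2, -0.2, 0.5]
gripper_width: 0.0441
```

{"op": "step_arm", "data": {
  "commands": [
    [[-15,-12,0],0],
    [[-30,-24,0],0],
    [[-33,-26,0],0],
    [[-33,-26,0],0],
    [[-33,-26,0],0],
    [[-33,-26,0],0],
    [[-33,-26,0],0],
    [[-33,-26,0],0],
    [[-33,-26,0],0],
    [[-30,-22,0],0],
    [[-15,-12,0],0],
    [[-8,-8,0],0],
    [[0,0,0],0],
    [[0,0,0],0]
  ]
}}

```text
time_s: 2.98
tcp_pos: [0.4914, -0.2725, 0.2265]
eef_rot: [180.0, 0.0, -85.1]
contact_force: [0.3, 0.4, -0.4]
gripper_width: 0.0438
```

{"op": "step_arm", "data": {
  "commands": [
    [[0,-2,20],0],
    [[0,0,30],0],
    [[0,0,40],0],
    [[0,0,30],0],
    [[0,0,18],0],
    [[0,0,8],0],
    [[0,0,0],0],
    [[0,0,0],0]
  ]
}}

```text
time_s: 3.98
tcp_pos: [0.4943, -0.2721, 0.0815]
eef_rot: [-179.9, -0.0, -85.0]
contact_force: [0.1, 0.0, 0.5]
gripper_width: 0.0438
```

```bash
cat > cap.py <<'E'
import sys
from plant import r, imaging
from h import *
s=r.get_state(); print(s["time_s"],s["tcp_pos"].round(4),s["eef_rot"].round(2),s["contact_force"].round(2),s["gripper_width"].round(4))
tag=sys.argv[1]
for n in("top","side"):
    c=imaging.capture(n); np.savez(f"{n}{tag}.npz",**c)
bt=[int(v) for v in sys.argv[2].split(",")];bs=[int(v) for v in sys.argv[3].split(",")]
ims=[]
for n,b in(("top",bt),("side",bs)):
    c=load(n+tag); k=390/max(b[2]-b[0],b[3]-b[1]); zoom(c,b,k,"/tmp/a.png"); a=cv2.imread("/tmp/a.png"); o=np.zeros((400,400,3),np.uint8); o[:a.shape[0],:a.shape[1]]=a; ims.append(o); print(n,'k',round(k,3))
cv2.imwrite(f"pics/c{tag}.png",np.hstack(ims))
E
python3 cap.py 1 320,210,450,340 330,100,480,250
```

```text
Traceback (most recent call last):
  File "cap.py", line 4, in <module>
    s=r.get_state(); print(s["time_s"],s["tcp_pos"].round(4),s["eef_rot"].round(2),s["contact_force"].round(2),s["gripper_width"].round(4))
                                                                                                               ^^^^^^^^^^^^^^^^^^^^^^^^
AttributeError: 'float' object has no attribute 'round'
```

```bash
sed -i 's/s\["gripper_width"\].round(4)/round(s["gripper_width"],4)/' cap.py
python3 cap.py 1 320,210,450,340 330,100,480,250
```

```text
3.975 [ 0.4943 -0.2721  0.0815] [-1.7993e+02 -3.0000e-02 -8.5020e+01] [0.12 0.04 0.47] 0.0438
top k 3.0
side k 2.6
```

View pics/c1.png

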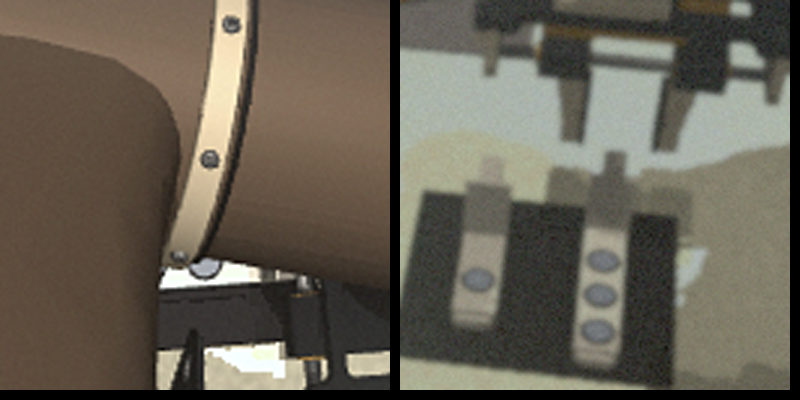

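```bash
python3 - <<'E'
from h import *
c=load("side1")
P=plane(c,[(401.5,153.8),(428.1,157.5)],.0815);print(P.round(4),P.mean(0).round(4),np.linalg.norm(P[1]-P[0]))
print(proj(c,[.4943,-.2721,.0815]))
# fin top front upper edge (plate top edge ends)
t=lambda X,Y:((X-400+.5)/2.6-.5+330,(Y+.5)/2.6-.5+100)
P=plane(c,[t(591,178),t(635,183)],.064);print('plate top edge',P.round(4),P.mean(0).round(4))
P=plane(c,[t(605,153),t(626,153)],.064);print('fin rear',P.round(4),P.mean(0).round(4))
E
```

```text
[[ 0.514  -0.2667  0.0815]
 [ 0.4689 -0.2681  0.0815]] [ 0.4915 -0.2674  0.0815] 0.045054083253277755
[[413.45603687 153.72060495]]
plate top edge [[ 0.5068 -0.2511  0.064 ]
 [ 0.4782 -0.2533  0.064 ]] [ 0.4925 -0.2522  0.064 ]
fin rear [[ 0.5016 -0.2794  0.064 ]
 [ 0.4881 -0.283   0.064 ]] [ 0.4949 -0.2812  0.064 ]
```

{"op": "step_arm", "data": {
  "commands": [
    [[0,0,10],0],
    [[0,0,15],0],
    [[0,0,15],0],
    [[0,0,8],0],
    [[0,0,4],0],
    [[0,0,2],0],
    [[0,0,0],0],
    [[0,0,0],0]
  ]
}}

```text
time_s: 5.08
tcp_pos: [0.4941, -0.2718, 0.027]
eef_rot: [-180.0, -0.0, -85.0]
contact_force: [-0.2, -0.0, 0.9]
gripper_width: 0.0438
```

```bash
python3 cap.py 2 320,210,450,340 350,100,450,200
```

```text
5.075 [ 0.4941 -0.2718  0.027 ] [-1.7996e+02 -1.0000e-02 -8.5010e+01] [-0.15 -0.04  0.89] 0.0438
top k 3.0
side k 3.9
```

View pics/c2.png

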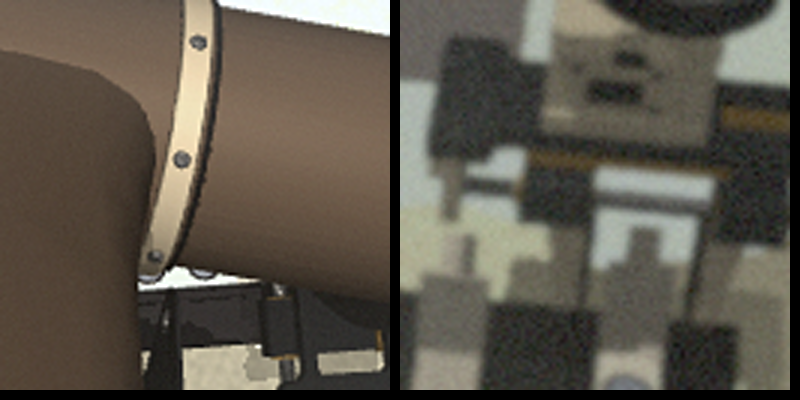

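The fin sits between the fingers, at about (645,250), with a finger at roughly 590 and the other at 695, so it's centred. Closing now.

{"op": "step_arm", "data": {
  "commands": [
    [[0,0,0],0],
    [[0,0,0],0],
    [[0,0,0],0],
    [[0,0,0],0],
    [[0,0,0],0],
    [[0,0,0],0]
  ],
  "gripper": 1,
  "grip_force": 30
}}

```text
time_s: 5.92
tcp_pos: [0.4938, -0.2717, 0.0266]
eef_rot: [180.0, 0.0, -85.0]
contact_force: [-0.3, 0.9, -0.3]
gripper_width: 0.014
```

{"op": "step_arm", "data": {
  "commands": [
    [[0,0,-4],0],
    [[0,0,-10],0],
    [[0,0,-20],0],
    [[0,0,-25],0],
    [[0,0,-25],0],
    [[0,0,-16],0],
    [[0,0,0],0],
    [[0,0,0],0]
  ]
}}

```text
time_s: 6.92
tcp_pos: [0.4933, -0.2715, 0.1258]
eef_rot: [179.9, 0.0, -85.0]
contact_force: [0.5, 0.2, -1.4]
gripper_width: 0.0142
```

```bash
python3 cap.py 3 320,210,450,340 350,100,470,220
```

```text
6.925 [ 0.4933 -0.2715  0.1258] [ 1.7994e+02  4.0000e-02 -8.5020e+01] [ 0.46  0.18 -1.43] 0.0142
top k 3.0
side k 3.25
```

View pics/c3.png

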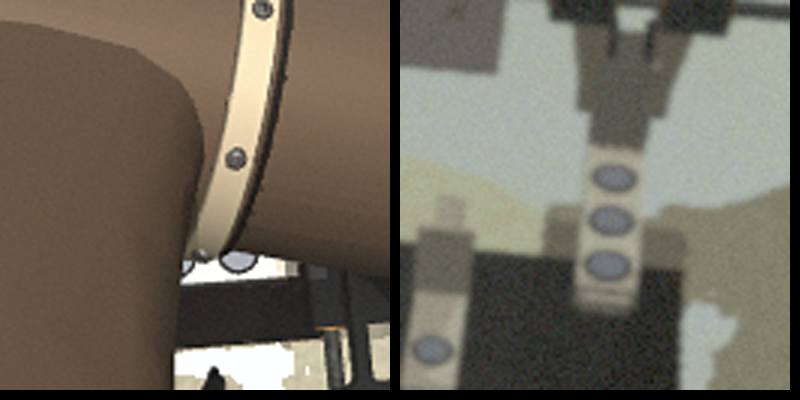

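```bash
python3 - <<'E'
from h import *
c=load("top0");P=cloud(c)
for n,b in(("objective",(278,358,302,384)),("cap",(253,315,275,338)),("ring",(258,250,292,284)),("bottle",(276,150,298,174))):
    q=P[b[1]:b[3],b[0]:b[2]].reshape(-1,3); q=q[q[:,2]>.007]; print(n,q.min(0).round(3),q.max(0).round(3))
E
```

```text
objective [ 0.347 -0.066  0.015] [ 0.441 -0.037  0.956]
cap [ 0.419 -0.019  0.009] [0.452 0.012 0.019]
ring [ 0.441 -0.052  0.007] [0.564 0.005 0.956]
bottle [ 0.441 -0.052  0.007] [ 0.74  -0.023  0.956]
```

{"op": "step_arm", "data": {
  "commands": [
    [[0,0,0],5],
    [[0,0,0],9],
    [[0,0,0],9],
    [[0,0,0],5.8],
    [[0,0,0],3],
    [[-8,8,0],0],
    [[-18,18,0],0],
    [[-25,25,0],0],
    [[-25,25,0],0],
    [[-25,25,0],0],
    [[-22,23,0],0],
    [[-16,16,0],0],
    [[-8,8,0],0],
    [[-2,2,0],0],
    [[0,0,0],0],
    [[0,0,0],0]
  ]
}}

```text
time_s: 9.02
tcp_pos: [0.4273, -0.0715, 0.1264]
eef_rot: [180.0, -0.0, -116.8]
contact_force: [0.2, -0.5, -0.9]
gripper_width: 0.014
```

```bash
python3 cap.py 4 180,230,330,380 320,250,470,400
```

```text
9.025 [ 0.4273 -0.0715  0.1264] [ 1.7999e+02 -1.0000e-02 -1.1684e+02] [ 0.22 -0.52 -0.86] 0.014
top k 2.6
side k 2.6
```

View pics/c4.png

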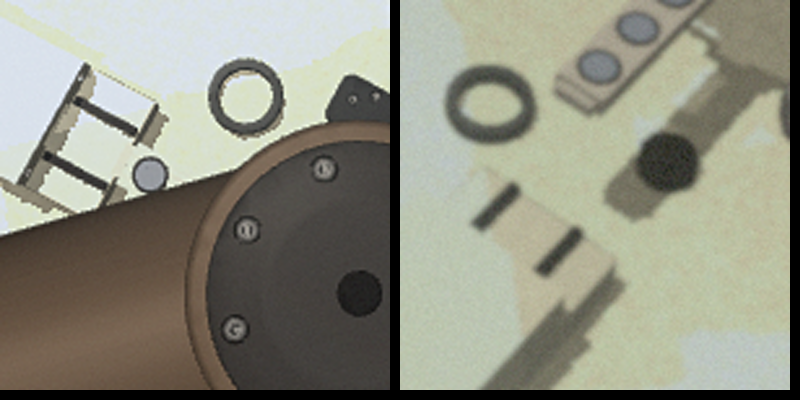

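{"op": "step_arm", "data": {
  "commands": [
    [[0,0,8],0],
    [[0,0,15],0],
    [[0,0,18],0],
    [[0,0,15],0],
    [[0,0,10],0],
    [[0,0,4],0],
    [[0,0,1],0],
    [[0,0,0],0],
    [[0,0,0],0]
  ]
}}

```text
time_s: 10.25
tcp_pos: [0.4274, -0.071, 0.0559]
eef_rot: [-180.0, 0.0, -116.8]
contact_force: [0.2, -0.0, -0.3]
gripper_width: 0.0133
```

```bash
python3 cap.py 5 180,230,330,380 330,270,430,370
```

```text
10.25 [ 0.4274 -0.071   0.0559] [-1.7996e+02  3.0000e-02 -1.1681e+02] [ 0.22 -0.01 -0.26] 0.0133
top k 2.6
side k 3.9
```

View pics/c5.png

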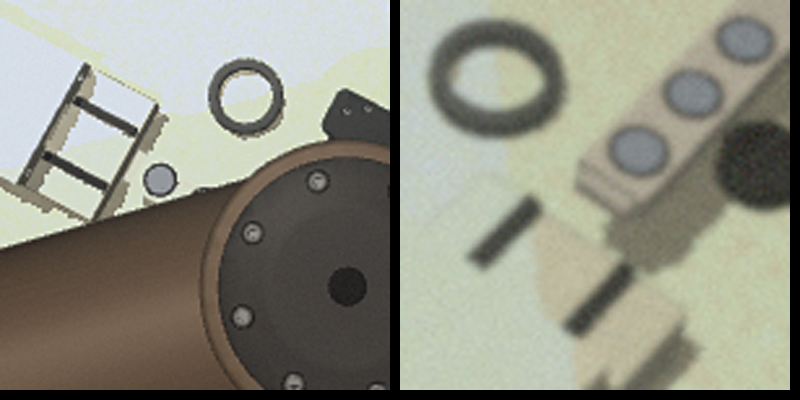

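```bash
cat > al.py <<'E'
import sys
from h import *
from m3 import liplines
c=load("side5"); t=lambda X,Y:((X-400+.5)/3.9-.5+330,(Y+.5)/3.9-.5+270)
L=[[t(482,258),t(530,206)],[t(575,327),t(622,272)]]
o=liplines(c,L,.036); h=np.radians(np.mean([a[0] for a in o])); print('lips',np.round(o,4).tolist())
# windows by colour
img=c["img"].astype(int); b=cv2.GaussianBlur(c["img"],(3,3),0).astype(int); m=((b[:,:,2]-b[:,:,0])>3).astype(np.uint8); m[:, :380]=0; m[:265]=0; m[325:]=0; m[:,432:]=0
n,lab,st,ce=cv2.connectedComponentsWithStats(m); 
for i in range(1,n):
    if st[i,4]>30: print(st[i],ce[i].round(2))
W=[ce[i] for i in range(1,n) if st[i,4]>80]
if len(W)<3: W=[t(638,151),t(692,93),t(745,40)]
P=plane(c,W,.0493); P=P[np.argsort(-P[:,1])]; print(P.round(4)); d=P[0]-P[-1]; print('slider heading',np.degrees(np.arctan2(d[1],d[0])),np.linalg.norm(d))
for hd in (np.degrees(h),63.2):
    hh=np.radians(hd); nn=np.array([-np.sin(hh),np.cos(hh)]); lc=np.mean([nn@np.array(a[1:]) for a in o])
    print(hd,'lateral slider-slot mm',((P[:,:2]@nn-lc)*1000).round(2))
E
python3 al.py
```

```text
lips [[62.50019836425781, 0.5192000269889832, 0.06920000165700912], [63.32680130004883, 0.48240000009536743, 0.08699999749660492]]
[413 276  11   8  66] [418.15 279.67]
[400 290  11   8  66] [404.79 293.68]
[386 304  11   9  70] [390.8  308.47]
[[ 0.4798  0.0325  0.0493]
 [ 0.4652  0.0024  0.0493]
 [ 0.45   -0.0267  0.0493]]
slider heading 63.243683715916696 0.06626795559117424
62.913517 lateral slider-slot mm [-2.1  -2.8  -2.48]
63.2 lateral slider-slot mm [-1.85 -2.39 -1.9 ]
```

{"op": "step_arm", "data": {
  "commands": [
    [[-5,1.6,1],0],
    [[-8,0,1],0],
    [[-8,0,1],0],
    [[-4,0,1],0],
    [[0,0,0],0],
    [[0,0,0],0]
  ]
}}

```text
time_s: 11.1
tcp_pos: [0.4369, -0.0481, 0.0515]
eef_rot: [180.0, -0.0, -116.8]
contact_force: [0.2, 1.5, -1.2]
gripper_width: 0.014
```

```bash
python3 cap.py 6 180,230,280,330 330,270,430,370
```

```text
11.1 [ 0.4369 -0.0481  0.0515] [ 1.7999e+02 -1.0000e-02 -1.1681e+02] [ 0.2   1.5  -1.21] 0.014
top k 3.9
side k 3.9
```

View pics/c6.png

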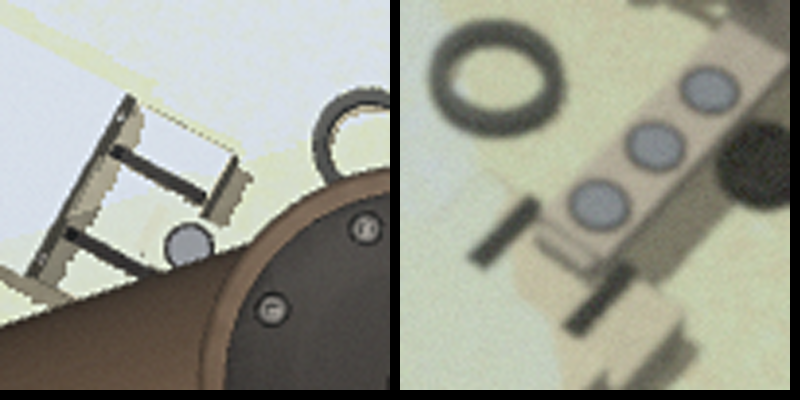

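```bash
python3 - <<'E'
from h import *
from m3 import liplines
hh=np.radians(63.2); nn=np.array([-np.sin(hh),np.cos(hh)]); uu=np.array([np.cos(hh),np.sin(hh)])
M=np.array([.5143,.1033])
c=load("side6"); t=lambda X,Y:((X-400+.5)/3.9-.5+330,(Y+.5)/3.9-.5+270)
L5=load("side5"); o=liplines(L5,[[t(482,258),t(530,206)],[t(575,327),t(622,272)]],.036); lc=np.mean([nn@np.array(a[1:]) for a in o])
P=plane(c,[t(600,205),t(655,147),t(710,90)],.0449)[:,:2]; print('side windows lat',(P@nn-lc)*1000, 'along',(P-M)@uu)
P=plane(c,[t(543,217),t(605,262)],.0449)[:,:2]; print('side bar front corners',(P@nn-lc)*1000,(P-M)@uu)
c=load("top6"); t=lambda X,Y:((X+.5)/3.9-.5+180,(Y+.5)/3.9-.5+230)
o=liplines(load("top6"),[[t(125,152),t(192,190)],[t(75,236),t(130,265)]],.036); lc=np.mean([nn@np.array(a[1:]) for a in o]);print(np.round(o,4),lc)
P=plane(c,[t(188.5,246.5)],.0449)[:,:2]; print('top window lat',(P@nn-lc)*1000,(P-M)@uu)
E
```

```text
side windows lat [0.26550687 0.08302131 0.15304468] along [-0.05443677 -0.08699094 -0.12070777]
side bar front corners [-11.48849264  15.43881709] [-0.03749528 -0.03705969]
[[62.583   0.522   0.0728]
 [62.6105  0.4871  0.0942]] -0.4127113363851088
top window lat [1.0163371] [-0.05330343]
```

{"op": "step_arm", "data": {
  "commands": [
    [[0,-0.5,0.5],0],
    [[0,0,0.5],0],
    [[0,0,0.5],0],
    [[0,0,0],0],
    [[0,0,0],0],
    [[0,0,0],0]
  ]
}}

```text
time_s: 11.95
tcp_pos: [0.4374, -0.0483, 0.0501]
eef_rot: [180.0, -0.0, -116.8]
contact_force: [-0.9, 0.4, -1.3]
gripper_width: 0.014
```

{"op": "step_arm", "data": {
  "commands": [
    [[0,0,0.5],0],
    [[0,0,0.5],0],
    [[0,0,0],0],
    [[0,0,0],0]
  ]
}}

```text
time_s: 12.45
tcp_pos: [0.4375, -0.0483, 0.049]
eef_rot: [-180.0, -0.0, -116.8]
contact_force: [0.1, -0.5, -0.3]
gripper_width: 0.0138
```

{"op": "step_arm", "data": {
  "commands": [
    [[0,0,0.5],0],
    [[0,0,0.5],0],
    [[0,0,0],0],
    [[0,0,0],0]
  ]
}}

```text
time_s: 12.95
tcp_pos: [0.4375, -0.0484, 0.0482]
eef_rot: [-180.0, 0.0, -116.8]
contact_force: [-1.3, -2.5, 3.4]
gripper_width: 0.0141
```

{"op": "step_arm", "data": {
  "commands": [
    [[0,0,-1.2],0],
    [[-3,0,0],0],
    [[-5,0,0],0],
    [[-5,0,0],0],
    [[-5,0,0],0],
    [[-5,0,0],0],
    [[-2,0,0],0],
    [[0,0,0],0],
    [[0,0,0],0]
  ]
}}

```text
time_s: 14.08
tcp_pos: [0.4486, -0.026, 0.0492]
eef_rot: [180.0, -0.0, -116.8]
contact_force: [0.5, 0.2, -0.5]
gripper_width: 0.0142
```

```bash
python3 cap.py 7 180,230,280,330 330,270,430,370
```

```text
14.075 [ 0.4486 -0.026   0.0492] [ 179.99   -0.   -116.81] [ 0.5   0.23 -0.51] 0.0142
top k 3.9
side k 3.9
```

View pics/c7.png

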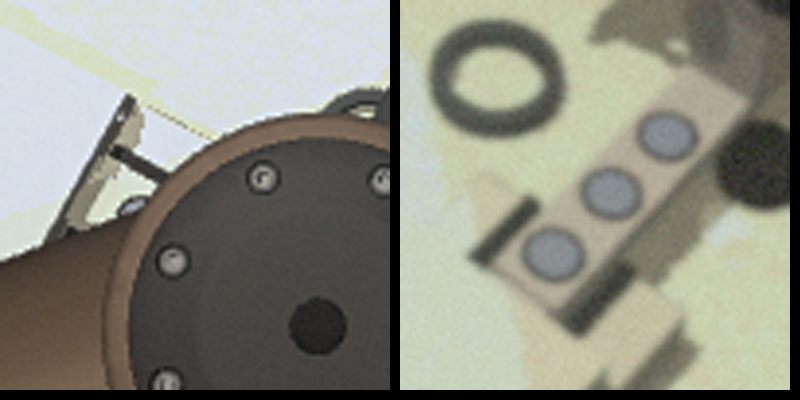

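{"op": "step_arm", "data": {
  "commands": [
    [[-2,0,0],0],
    [[-3,0,0],0],
    [[-3,0,0],0],
    [[-2,0,0],0],
    [[0,0,0],0]
  ]
}}

```text
time_s: 14.8
tcp_pos: [0.4533, -0.0169, 0.0493]
eef_rot: [180.0, 0.0, -116.8]
contact_force: [0.5, -0.7, -1.3]
gripper_width: 0.0142
```

{"op": "step_arm", "data": {
  "commands": [
    [[-1.5,0,0],0],
    [[-1.5,0,0],0],
    [[-1.5,0,0],0],
    [[-1.5,0,0],0],
    [[0,0,0],0]
  ]
}}

```text
time_s: 15.42
tcp_pos: [0.456, -0.0116, 0.0493]
eef_rot: [-180.0, 0.0, -116.8]
contact_force: [0.1, -0.3, -0.6]
gripper_width: 0.0138
```

{"op": "step_arm", "data": {
  "commands": [
    [[-1.5,0,0],0],
    [[-1.5,0,0],0],
    [[-1.5,0,0],0],
    [[-1.5,0,0],0],
    [[0,0,0],0]
  ]
}}

```text
time_s: 16.05
tcp_pos: [0.4587, -0.0062, 0.0493]
eef_rot: [-180.0, 0.0, -116.8]
contact_force: [0.4, -0.1, -0.9]
gripper_width: 0.0139
```

{"op": "step_arm", "data": {
  "commands": [
    [[-2,0,0],0],
    [[-2,0,0],0],
    [[-2,0,0],0],
    [[-2,0,0],0],
    [[0,0,0],0]
  ]
}}

```text
time_s: 16.68
tcp_pos: [0.4624, 0.001, 0.0493]
eef_rot: [-180.0, 0.0, -116.8]
contact_force: [-0.1, 0.5, -0.7]
gripper_width: 0.0138
```

{"op": "step_arm", "data": {
  "commands": [
    [[-2,0,0],0],
    [[-2,0,0],0],
    [[-2,0,0],0],
    [[-2,0,0],0],
    [[0,0,0],0]
  ]
}}

```text
time_s: 17.3
tcp_pos: [0.4659, 0.0081, 0.0492]
eef_rot: [-180.0, 0.0, -116.8]
contact_force: [0.2, -0.5, -0.8]
gripper_width: 0.0137
```

{"op": "step_arm", "data": {
  "commands": [
    [[-2,0,0],0],
    [[-2,0,0],0],
    [[-2,0,0],0],
    [[-2,0,0],0],
    [[-2,0,0],0],
    [[-2,0,0],0],
    [[-1,0,0],0],
    [[0,0,0],0]
  ]
}}

```text
time_s: 18.3
tcp_pos: [0.4717, 0.0196, 0.0493]
eef_rot: [180.0, -0.0, -116.8]
contact_force: [-0.1, -0.3, -1.6]
gripper_width: 0.0135
```

{"op": "step_arm", "data": {
  "commands": [
    [[-1,0,0],0],
    [[-1,0,0],0],
    [[-1,0,0],0],
    [[0,0,0],0]
  ]
}}

```text
time_s: 18.8
tcp_pos: [0.4731, 0.0223, 0.0493]
eef_rot: [180.0, 0.0, -116.8]
contact_force: [0.9, 0.5, -1.4]
gripper_width: 0.0137
```

{"op": "step_arm", "data": {
  "commands": [
    [[-1,0,0],0],
    [[-1,0,0],0],
    [[-1,0,0],0],
    [[0,0,0],0]
  ]
}}

```text
time_s: 19.3
tcp_pos: [0.4745, 0.025, 0.0493]
eef_rot: [-180.0, 0.0, -116.8]
contact_force: [-0.1, 0.0, -0.9]
gripper_width: 0.0139
```

{"op": "step_arm", "data": {
  "commands": [
    [[-1,0,0],0],
    [[-1,0,0],0],
    [[-1,0,0],0],
    [[0,0,0],0]
  ]
}}

```text
time_s: 19.8
tcp_pos: [0.4758, 0.0276, 0.0493]
eef_rot: [-180.0, 0.0, -116.8]
contact_force: [0.1, -0.2, -1.8]
gripper_width: 0.014
```

{"op": "step_arm", "data": {
  "commands": [
    [[-1,0,0],0],
    [[-1,0,0],0],
    [[-1,0,0],0],
    [[0,0,0],0]
  ]
}}

```text
time_s: 20.3
tcp_pos: [0.4767, 0.0298, 0.0492]
eef_rot: [180.0, -0.1, -116.8]
contact_force: [-2.1, -4.1, 0.8]
gripper_width: 0.0137
```

{"op": "step_arm", "data": {
  "commands": [
    [[-0.5,0,0],0],
    [[-0.3,0,0],0],
    [[0,0,0],0],
    [[0,0,0],0]
  ]
}}

```text
time_s: 20.8
tcp_pos: [0.4769, 0.0304, 0.0492]
eef_rot: [180.0, -0.1, -116.8]
contact_force: [-2.6, -5.8, 3.1]
gripper_width: 0.0138
```

```bash
python3 cap.py 8 130,200,280,350 320,220,460,360
```

```text
20.8 [0.4769 0.0304 0.0492] [ 1.7996e+02 -7.0000e-02 -1.1682e+02] [-2.59 -5.83  3.12] 0.0138
top k 2.6
side k 2.786
```

View pics/c8.png

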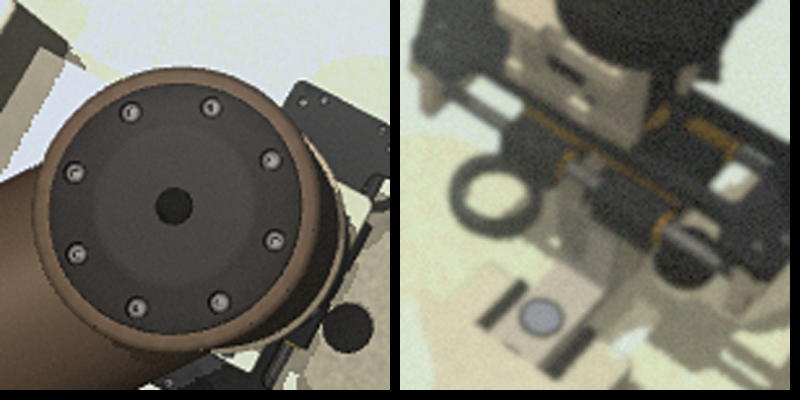

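{"op": "step_arm", "data": {
  "commands": [
    [[0.7,0,0],0],
    [[0.7,0,0.2],0],
    [[0.5,0,0.2],0],
    [[0,0,0],0],
    [[0,0,0],0]
  ]
}}

```text
time_s: 21.52
tcp_pos: [0.4767, 0.0293, 0.0489]
eef_rot: [-180.0, 0.0, -116.8]
contact_force: [-1.5, -2.8, 2.2]
gripper_width: 0.0136
```

```bash
python3 - <<'E'
from plant import r
s=r.get_state();print(s["tcp_pos"].round(5),s["contact_force"].round(2))
E
```

```text
[0.4767  0.02934 0.04887] [-1.52 -2.77  2.24]
```

{"op": "step_arm", "data": {
  "commands": [
    [[0.5,0,0],0],
    [[0.5,0,0],0],
    [[0,0,0],0],
    [[0,0,0],0]
  ]
}}

```text
time_s: 22.02
tcp_pos: [0.4763, 0.0285, 0.0489]
eef_rot: [-180.0, 0.0, -116.8]
contact_force: [-1.4, -0.7, 0.1]
gripper_width: 0.0144
```

{"op": "step_arm", "data": {
  "commands": [
    [[0,0,0],0],
    [[0,0,0],0]
  ]
}}

```text
time_s: 22.28
tcp_pos: [0.4763, 0.0285, 0.0489]
eef_rot: [-180.0, 0.0, -116.8]
contact_force: [-0.2, -0.7, -1.0]
gripper_width: 0.0141
```

{"op": "step_arm", "data": {
  "commands": [
    [[0,0,0.3],0],
    [[0,0,0.3],0],
    [[0,0,0],0],
    [[0,0,0],0]
  ]
}}

```text
time_s: 22.78
tcp_pos: [0.4763, 0.0284, 0.0485]
eef_rot: [-180.0, 0.0, -116.8]
contact_force: [-2.4, -1.2, 4.3]
gripper_width: 0.0136
```

{"op": "step_arm", "data": {
  "commands": [
    [[0,0,0],0],
    [[0,0,0],0],
    [[0,0,0],0],
    [[0,0,0],0],
    [[0,0,0],0]
  ],
  "gripper": 0.6
}}

```text
time_s: 23.4
tcp_pos: [0.4762, 0.0284, 0.0482]
eef_rot: [180.0, -0.0, -116.8]
contact_force: [0.2, 0.8, -1.0]
gripper_width: 0.0351
```

```bash
python3 cap.py 9 130,200,280,350 360,300,400,340
```

```text
23.4 [0.4762 0.0284 0.0482] [ 180.     -0.   -116.81] [ 0.21  0.85 -0.98] 0.0351
top k 2.6
side k 9.75
```

View pics/c9.png

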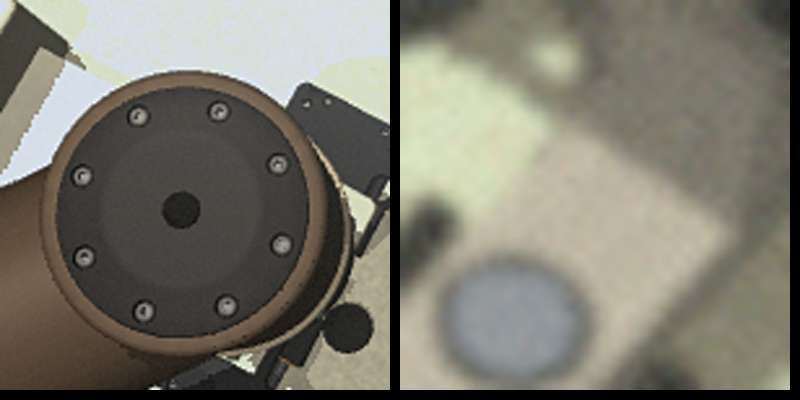

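```bash
cat > win.py <<'E'
import sys
from h import *
hh=np.radians(63.2); nn=np.array([-np.sin(hh),np.cos(hh)]); uu=np.array([np.cos(hh),np.sin(hh)]); M=np.array([.5143,.1033])
for n in sys.argv[1:]:
    c=load("side"+n); b=cv2.GaussianBlur(c["img"],(3,3),0).astype(int); m=((b[:,:,2]-b[:,:,0])>3).astype(np.uint8)
    k,lab,st,ce=cv2.connectedComponentsWithStats(m)
    for i in range(1,k):
        if 35<st[i,4]<120 and 355<ce[i][0]<425 and 265<ce[i][1]<345:
            P=plane(c,[ce[i]],.042)[:,:2]; print(n,st[i,4],ce[i].round(2),'along mm',((P-M)@uu*1000).round(2))
E
python3 win.py 7 8 9
```

```text
7 73 [398.16 304.36] along mm [-95.9]
7 77 [383.74 318.91] along mm [-63.02]
7 83 [368.84 334.7 ] along mm [-29.61]
8 84 [370.4  333.21] along mm [-32.83]
9 80 [371.3 332.7] along mm [-34.26]
```

{"op": "step_arm", "data": {
  "commands": [
    [[0,0,0],0],
    [[0,0,0],0],
    [[0,0,-3],0],
    [[0,0,-8],0],
    [[0,0,-15],0],
    [[0,0,-20],0],
    [[0,0,-25],0],
    [[0,0,-25],0],
    [[0,0,-20],0],
    [[0,0,-10],0],
    [[0,0,0],0]
  ],
  "gripper": 0.45
}}

```text
time_s: 24.88
tcp_pos: [0.4764, 0.0285, 0.1748]
eef_rot: [-180.0, 0.1, -116.8]
contact_force: [0.2, -0.2, -0.6]
gripper_width: 0.0482
```

```bash
python3 cap.py 10 130,200,280,350 330,250,430,350; python3 win.py 9 10
```

```text
24.875 [0.4764 0.0285 0.1748] [-1.7995e+02  7.0000e-02 -1.1681e+02] [ 0.15 -0.24 -0.63] 0.0482
top k 2.6
side k 3.9
9 80 [371.3 332.7] along mm [-34.26]
10 65 [371.49 332.45] along mm [-34.74]
```

View pics/c10.png

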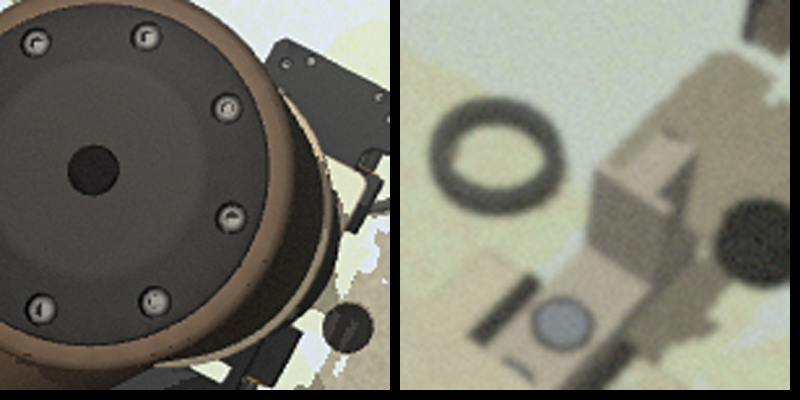

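```bash
python3 - <<'E'
from plant import close_job
print(close_job())
E
```

```text
the job is handed in; nothing more can be done
None
```

I put the long slider nose first into the illuminator slot, pressed it gently against the hidden stop and released it. I handed the job in at about 25 s; no verdict is given.

- **Insertion:** I gripped the slider by its fin, lifted it from the dock and aligned it using the lips seen in both cameras. It slid in with no noticeable side force.
- **Stop:** I felt the stop with the nose about 53 mm past the mouth. The measured force rose to about 6.4 N, at roughly 3 N per mm, which is close to the rubber buffer's 2.5 N per mm. The 25 N limit was never approached.
- **Release:** I eased back until less than 1 N remained, lowered the slider onto the sill, opened the fingers and lifted clear.
- **Last checks:** The final side picture shows the slider lying between the lips with the gripper well above it.
    - **Position:** The slider sits about 1.9 mm back from its fully pressed position. It had been pressed in roughly 2 to 2.6 mm, so the nose should be touching the buffer or within a few tenths of a millimetre of it. About 0.5 mm of that 1.9 mm showed up between release and the lift-off picture, close to what the camera can resolve.
    - **Sideways alignment:** Before insertion the two cameras disagreed slightly on this, by about 0.8 mm.
    - **Other objects:** I saw no sign that I touched anything else, but I did not measure the other objects again at the end.

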